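Blank off the open pipe flange with a paddle blank

TASK

Blank off the open pipe flange with the solid paddle blank from the low black stand. It lies too flat to be picked up: slide it over the stand's front edge until at least half of its handle sticks out, take it there by the handle, and lower it (do not drop it) flat onto the flange face, inside the four studs. Leave the ring-shaped spacer on the stand and the other loose things where they are, and do not let the blank fall off the stand.

Things in the scene. Friction and masses are not known exactly. Their poses are not given: they have to be found in the camera images.
- blank: the solid paddle blank (to be moved): bare steel plate 3 mm thick, a full disc 90 mm across with a handle 28 mm wide ending 125 mm from the disc's centre; 0.15-0.25 kg, centre of mass 25 mm from the disc's centre towards the handle. Origin: disc's centre, underside; handle along -x, z up. Starts flat on the stand, left or right of the spacer, handle end 10-40 mm short of the front edge
- handle_mid (a point): middle of the blank's handle, on its top face, 85 mm from the disc's centre along the blank's -x. Pressed down on the disc with some 8 N by closed fingertips, the blank slides along with them (friction only about 0.2 on the stand's slick top)
- spacer: the ring spacer (not wanted): same outline, handle and thickness as the blank, but with a round hole 56 mm across in the middle of the disc. Origin and axes as for the blank. Lies beside it on the stand, centres about 125 mm apart
- stand: low stand fixed on the bench: black slick plastic top 210 (x) x 250 (y) mm, 60 mm high, 6 mm thick, open at the front; its grey side panels stop 40 mm behind the front edge. Origin: on the bench under its centre; its -x axis points out of the front edge, which faces the robot
- stand_edge (a point): middle of the stand's front edge, on the top surface; axes as the stand: x inwards over the stand, y along the edge, z up
- flange: open pipe flange facing up, fixed on the bench on a wooden block: dark steel face 132 mm across, 16 mm thick, bore 56 mm, 110 mm above the bench, on a pipe 68 mm across. Four upright 8 mm studs on a circle of 110 mm diameter, at 45, 135, 225 and 315 degrees from its x axis, rise 14 mm above the face. Origin: on the bench under its centre; -x roughly towards the robot, z up
- flange_face (a point): centre of the flange's face (top surface, middle of the bore); axes as the flange. The blank's disc fits between the studs with about 6 mm to spare all round, its handle going out between two of them
- hexnut: bystander: big hexagon nut, 34 mm across, 16 mm high, standing flat on the stand between the two paddles, near the front edge; origin: centre of its underside
- reducer: bystander: bare metal cone-shaped pipe reducer, 84 mm across at its foot and 75 mm high, standing on the bench at the left (+y); origin: centre of its underside
- paste: bystander: closed jar with black cap, 64 mm across, 85 mm high, at the back of the bench; origin: centre of its underside
- wrench: bystander: steel wrench lying on the bench at the right (-y); origin: its underside
- notepad: bystander: paper pad, 100 x 70 x 14 mm, lying on the bench at the left; origin: centre of its underside
- stud: bystander: steel bolt, about 105 mm long, 16 mm thick, with a square 24 mm head, lying on the bench in front of the robot; origin: on its underside, mid-length
There are look-alikes about, which are no part of the job. What is meant by the flange is not purple, and is the smaller of those in its own colour.

How it is judged:
By the outcome, as a careful person would: the job done as asked, in the order asked, and still so for the second after the job is handed in, with the robot touching nothing.
It also fails if it takes over 58 s, if anything falls off the work surface, if the arm or the gripper's body presses on something with over 40 N, if the wrist force passes 120 N, or if a joint passes its speed limit or range.

ROBOT

A 6-joint arm with a two-finger parallel gripper is mounted at the origin on the work surface. World frame = base frame: x ahead of the robot, y to its left, z up, the work surface at z = 0. Lengths are in m, angles in rad, forces in N, time in s.
With the tool pointing down it reaches from about 0.3 to 0.775 m from the base axis. Payload 14.6 kg.
Tool frame: the origin (TCP) lies at the very end of the fingers, on their centre line; the grasp point (between the pads) lies r.grip_depth behind it (r.grip_depth is the distance from the TCP to the grasp point, in m); z points along the fingers, y is the direction in which the jaws open and shut (so a half turn about z gives the same grasp; the last joint's range is limited). The gripper opens to 85 mm and grips with 20 to 120 N. Pads are 22 mm wide; open, the fingers measure 114 mm over their backs; the gripper's body (76 mm by 85 mm) begins 54 mm behind the grasp point. The pads swing forward as they close: fully open they stand 13 mm farther back than shut.
Start: joints at [1.189, 0.3, 1.521, -0, 1.321, -0.067], TCP at [0.17, 0.523, 0.231] pointing down, gripper open.
Joint ranges: [-3.03, 3.03], [-0.79, 2.21], [0.23, 2.52], [-1.04, 4.18], [0, 3.07], [-2.55, 2.55]. Speed limits (rad/s): [2.22, 2.22, 2.57, 3.14, 3.14, 3.14].

INTERFACE

Orientations are given as [roll, pitch, yaw] about the fixed x, y, z axes, in that order (R = Rz(yaw) Ry(pitch) Rx(roll)).
In Python, from workcell import r gives the robot as it stands.
- The arm moves only by the tool play_rows, never from a script. Its argument "increments" is a list that holds one entry, the list of rows, each a list of 5 numbers: the shift along the world's x, y, z in mm, then the turn about the world's z in rad, then the closure, from 0 (fully open) to 1 (shut). In form: [[[dx, dy, dz, twist, fingers], ...]]. A call has 1 to 8 rows; each row shifts and turns the pose as measured when the row begins; what a row does not reach is not made up. A row lasts 1/8 s, in which the tool goes at most 62.5 mm and 10.7 degrees, less where a joint would pass 70% of its speed; a pose out of reach is approached as far as the arm can. A call with a gripper value outside its range is refused whole. The fingers move at their own pace and stop on an object; the grip force is fixed at half the most. Time passes only in rows, so rows that do not move let the fingers close. It gives the time, the measured TCP pose, the force and the opening at its end, in the units of the state.
- r.observe(): the state, without advancing time (a new reading comes with each control period).
- r.capture(name): name is "scene" or "top"; returns a dict with "frame" (384x512x3 uint8, red, green, blue), "mtx" (3x3 intrinsics, pixels), "k1" (the pictures are not rectified: a ray, as slopes to the right and down, at radius r is drawn at 1 + k1 r^2 times it, then the intrinsics apply), "extrinsics" (4x4, takes a point from world to camera coordinates). Camera axes: x right, y down, z forward; pixel columns grow to the right and rows downward; lengths in m; the calibration is good to about 2 mm. A picture is of the moment at which its call begins. There is no depth.
- r.hand_in(): hands the job in, once; it reports no verdict.
The state is a dict: "clock": time; "joint_pos": joint angles; "qd": joint speeds; "joint_efforts": joint torques, N m; "eef_pos": TCP position; "orientation": TCP orientation; "ft_force": force on the tool from outside, world axes, zero at the start; "wrist_torque": the same for the moment, N m; "opening": opening from 0.0 (shut) to 1.0 (fully open).
Only numpy, scipy, OpenCV 4.12 (cv2) and the standard library are available. Lean on these libraries where they do the work, as an engineer would, in place of code of your own. Each camera call takes 0.05 s, during which the arm holds its last target. There are 200 camera calls.

## Working session

There is one attempt and no reset: what is moved stays moved. The work goes in short steps, Python scripts to look and compute and a tool call to move; the robot and the scene stay as the last step left them, time stands still between calls to the robot, and variables do not carry over. Pictures are saved under pics/ and viewed, on a budget of 10 in all, crops included, one or two more only if the job needs it, and the job is handed in when it is done.

Besides the shell and the picture viewer there is one more tool, called after "Emit:" as a command line: name --argument value ..., lists and objects as JSON in quotes. play_rows: Moves the arm, as the interface text tells. Its arguments: {"type":"object","properties":{"increments":{"type":"array"}},"required":["increments"]}

```bash
mkdir -p pics
cat > h.py <<'E'
import numpy as np, cv2
from workcell import r
def cap(n):
    c=r.capture(n); c={k:(np.array(v) if k!='k1' else v) for k,v in c.items()}; return c
def ray(c,u,v):
    K=c['mtx']; d=np.array([(u-K[0,2])/K[0,0],(v-K[1,2])/K[1,1]]); s=d.copy()
    for _ in range(30): s=d/(1+c['k1']*(s@s))
    E=c['extrinsics']; R=E[:3,:3]; return -R.T@E[:3,3], R.T@np.r_[s,1]
def onz(c,u,v,z):
    o,d=ray(c,u,v); return o+d*(z-o[2])/d[2]
def proj(c,p):
    E=c['extrinsics']; q=E[:3,:3]@np.array(p)+E[:3,3]; s=q[:2]/q[2]; s=s*(1+c['k1']*(s@s))
    return c['mtx'][:2,:2]@s+c['mtx'][:2,2]
def save(c,name,box=None,k=1):
    f=c['frame'][...,::-1]
    if box: f=f[box[1]:box[3],box[0]:box[2]]
    cv2.imwrite('pics/'+name,cv2.resize(f,None,fx=k,fy=k,interpolation=cv2.INTER_CUBIC))
E
python3 - <<'E'
from h import *
for n in('top','scene'):
    c=cap(n); save(c,n+'0.png',k=1.5); np.savez('pics/'+n+'0.npz',**c); print(n,c['mtx'],c['k1'],c['extrinsics'])
print(r.observe(), r.grip_depth)
E
```

```text
top [[450.18822731   0.         256.87854798]
 [  0.         450.18822731 202.92433982]
 [  0.           0.           1.        ]] -0.08858793523135378 [[ 0.01279459 -0.99986532  0.01027851 -0.0075632 ]
 [-0.99471194 -0.01377489 -0.10177629  0.56146098]
 [ 0.10190417 -0.00892197 -0.99475421  1.56883438]
 [ 0.          0.          0.          1.        ]]
scene [[364.59808826   0.         250.21119915]
 [  0.         364.59808826 189.13959308]
 [  0.           0.           1.        ]] -0.015135854757605288 [[-0.07175559  0.99739658 -0.00715472  0.05058338]
 [ 0.83852302  0.05643825 -0.5419353  -0.41022772]
 [-0.54012062 -0.04488629 -0.84038976  1.43310111]
 [ 0.          0.          0.          1.        ]]
{'clock': 0.1, 'joint_pos': array([ 1.18941055e+00,  3.00430030e-01,  1.52150562e+00,  1.33408105e-05,
        1.32071302e+00, -6.65919229e-02]), 'qd': array([-0.00093673, -0.00288878, -0.00212681, -0.00169631, -0.00021158,
       -0.00110035]), 'joint_efforts': array([ 1.37639570e-03, -5.44377851e+01, -3.62370300e+01, -9.11210827e-05,
        3.07053189e-03, -2.63246960e-05]), 'eef_pos': array([0.17020964, 0.52278215, 0.23077577]), 'orientation': array([-3.14053983e+00, -8.31644220e-05,  2.82679545e+00]), 'ft_force': array([-0.5709767 , -0.19771259, -1.10696128]), 'wrist_torque': array([-0.02351995,  0.00515647, -0.01158401]), 'opening': 0.9997331622720217} 0.0187
```

View pics/top0.png

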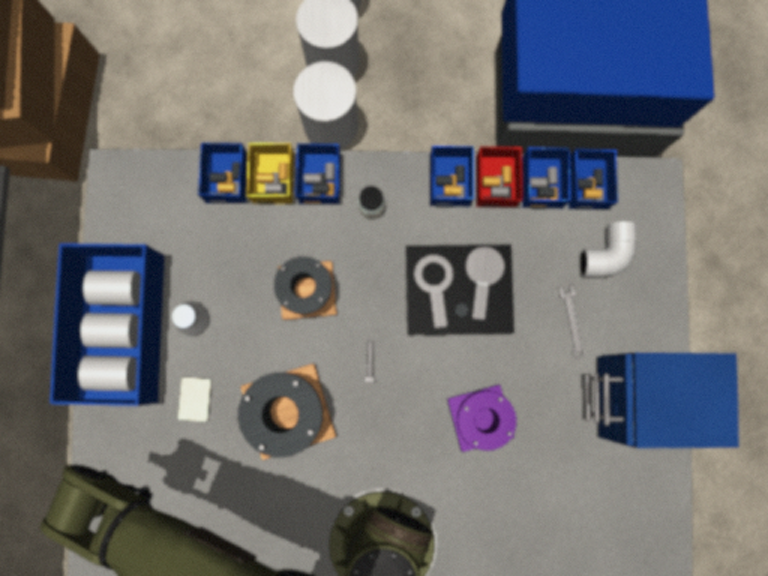

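View pics/scene0.png

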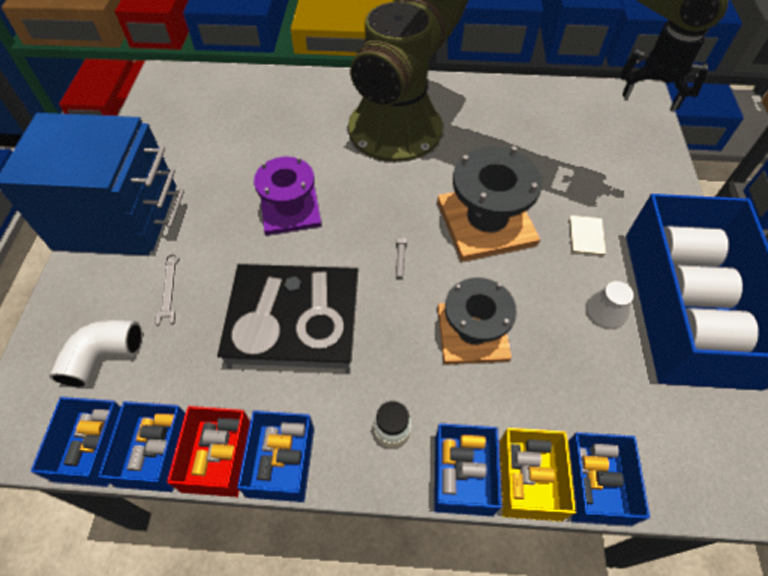

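The top picture (1.5x scale) shows these candidates:
- **Paddles:** the solid disc at (485,265), handle towards the robot, is the blank. The holed one at (433,273) is the spacer.
- **Flanges:** the small dark one at (305,287), the big dark one at (283,413) and the purple one at (484,418). I choose the small dark one.

The nut is at (461,310).

```bash
cat > m.py <<'E'
from h import *
def cnt(m):
    cs,_=cv2.findContours(m.astype(np.uint8),cv2.RETR_EXTERNAL,cv2.CHAIN_APPROX_NONE); return cs
def gray(c,k): 
    return cv2.resize(c['frame'],None,fx=k,fy=k,interpolation=cv2.INTER_CUBIC).astype(int)
def topix(p,k): return (np.asarray(p,float)+.5)/k-.5
def plate(c,box,z,thr=110,k=4):
    g=gray(c,k).min(2); x0,y0,x1,y1=[b*k for b in box]
    m=g[y0:y1,x0:x1]>thr
    cc=max(cnt(m),key=cv2.contourArea)[:,0]+[x0,y0]
    w=np.array([onz(c,*topix(p,k),z)[:2] for p in cc]).astype(np.float32)
    (cx,cy),_,_=cv2.minAreaRect(w)
    # disc points: iterate circle fit, then handle end centroid
    ctr=w[w[:,0]>np.percentile(w[:,0],60)].mean(0)
    mask=w[:,0]>w[:,0].max()-.07
    for _ in range(20):
        A=np.c_[2*w[mask],np.ones(mask.sum())]; s=np.linalg.lstsq(A,(w[mask]**2).sum(1),rcond=None)[0]
        ctr=s[:2]; R=np.sqrt(s[2]+ctr@ctr); d=w-ctr; rr=np.hypot(*d.T); mask=abs(rr-R)<.006
    hm=(rr>.06)&(rr<.115); vx,vy,px,py=cv2.fitLine(w[hm],cv2.DIST_L2,0,1e-4,1e-4)[:,0]
    h=w[rr>.06]; hd=np.array([h[:,0].mean(),(h[:,1].min()+h[:,1].max())/2]) 
    dv=np.array([vx,vy])*(-np.sign(vx)); 
    return ctr,R,dv,rr.max(),(np.array([px,py])-ctr)@[ -dv[1],dv[0]]
E
python3 - <<'E'
from m import *
T=dict(np.load('pics/top0.npz'));S=dict(np.load('pics/scene0.npz'));T['k1']=float(T['k1']);S['k1']=float(S['k1'])
for c,b in((T,(306,160,340,216)),(S,(150,180,190,240))):
    print('blank',*[np.round(v,4) for v in plate(c,b,.063)])
for c,b in((T,(272,165,304,220)),(S,(194,180,232,236))):
    print('spacer',*[np.round(v,4) for v in plate(c,b,.063)])
# stand: dark in top
for c,b in((T,(262,155,350,230)),(S,(140,170,245,245))):
    k=4; g=gray(c,k).max(2); x0,y0,x1,y1=[v*k for v in b]; m=(g[y0:y1,x0:x1]<60).astype(np.uint8)
    m=cv2.morphologyEx(m,cv2.MORPH_OPEN,np.ones((9,9)))
    cc=max(cnt(m),key=cv2.contourArea)[:,0]+[x0,y0]
    w=np.array([onz(c,*topix(p,k),.06)[:2] for p in cc]).astype(np.float32); R=cv2.minAreaRect(w); print('stand',R,np.round(cv2.boxPoints(R),4).tolist())
    sel=(w[:,0]<w[:,0].min()+.02); q=w[sel]; print('front line',np.polyfit(q[:,1],q[:,0],1))
# flange face outer outline
for c,b in((T,(178,165,228,215)),(S,(290,180,350,232))):
    k=4; f=gray(c,k); x0,y0,x1,y1=[v*k for v in b]; f=f[y0:y1,x0:x1]; m=((f.max(2)<85)).astype(np.uint8)
    m=cv2.morphologyEx(m,cv2.MORPH_OPEN,np.ones((7,7)))
    cc=max(cnt(m),key=cv2.contourArea)[:,0]+[x0,y0]
    w=np.array([onz(c,*topix(p,k),.11)[:2] for p in cc]).astype(np.float32); print('flange',cv2.minEnclosingCircle(w),cv2.fitEllipse(w))
    # robust circle
    ctr=w.mean(0)
    for it in range(30):
        d=np.hypot(*(w-ctr).T); mk=abs(d-.066)<(.015 if it<8 else .004); A=np.c_[2*w[mk],np.ones(mk.sum())]; s=np.linalg.lstsq(A,(w[mk]**2).sum(1),rcond=None)[0]; ctr=s[:2]
    print('circ',ctr,np.sqrt(s[2]+ctr@ctr),mk.mean())
save(T,'crop1.png',(170,150,350,230),4)
a=cv2.resize(T['frame'][155:235,265:350,::-1],None,fx=6,fy=6,interpolation=2);b=cv2.resize(T['frame'][160:220,175:230,::-1],None,fx=5,fy=5,interpolation=2)
b2=cv2.resize(S['frame'][175:245,285:350,::-1],None,fx=4,fy=4,interpolation=2)
o=np.zeros((600,800,3),np.uint8); o[:480,:510]=a; o[:300,515:790]=b; o[305:585,515:775]=b2; cv2.imwrite('pics/crop1.png',o)
E
```

```text
blank [ 0.6523 -0.2298] 0.0446 [-0.9948  0.1022] 0.1249 -0.002
blank [ 0.6533 -0.232 ] 0.0448 [-0.9842  0.1773] 0.1248 0.0045
spacer [ 0.6318 -0.1097] 0.0447 [-0.9931 -0.1169] 0.1249 0.0021
spacer [ 0.6334 -0.1119] 0.0447 [-0.9949 -0.1006] 0.1255 0.0034
stand ((0.5970370173454285, -0.172157883644104), (0.20442147552967072, 0.2432706207036972), 1.7836668491363525) [[0.491100013256073, -0.05380000174045563], [0.49869999289512634, -0.2969000041484833], [0.703000009059906, -0.2906000018119812], [0.6953999996185303, -0.04740000143647194]]
front line [-0.01709931  0.49425813]
stand ((0.6104846000671387, -0.1733185052871704), (0.22884032130241394, 0.24715055525302887), 1.503308653831482) [[0.492900013923645, -0.052799999713897705], [0.4993000030517578, -0.29989999532699585], [0.7281000018119812, -0.2937999963760376], [0.7215999960899353, -0.046799998730421066]]
front line [-0.01863308  0.49459513]
flange ((0.5961769223213196, 0.1794179379940033), 0.07026046514511108) ((0.5960825085639954, 0.18418864905834198), (0.10749929398298264, 0.12702924013137817), 169.31068420410156)
circ [0.59801301 0.18326422] 0.06493848536921616 0.23983315954118875
flange ((0.5893247723579407, 0.20022864639759064), 0.04920513555407524) ((0.5880551338195801, 0.20046575367450714), (0.0712079256772995, 0.0933205634355545), 27.485105514526367)
circ [0. 0.] 0.0 0.0
```

View pics/crop1.png

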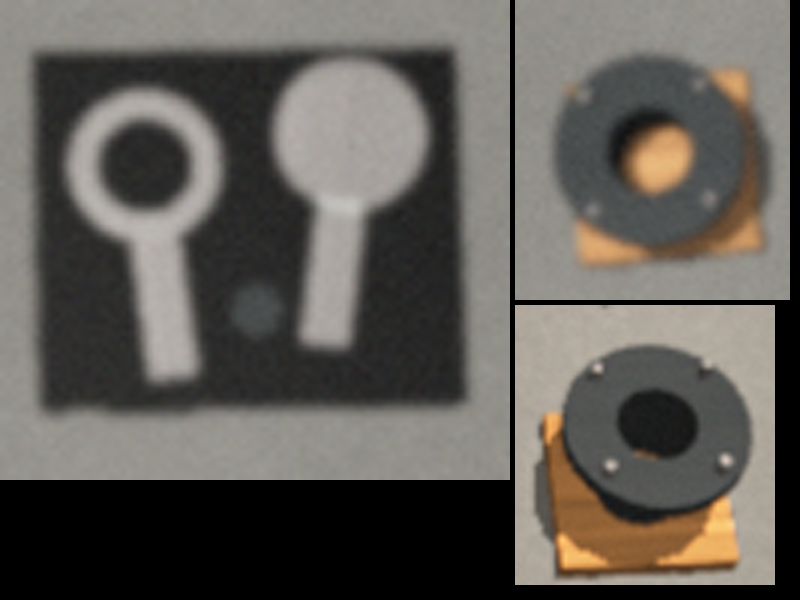

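The crop confirms the choice: solid disc at crop (352,135), ring spacer at (145,165), nut at (257,310), and small dark flange with four studs. I'll measure the studs and the nut next.

Run:
```python
from m import *
T=dict(np.load('pics/top0.npz'));S=dict(np.load('pics/scene0.npz'));T['k1']=float(T['k1']);S['k1']=float(S['k1'])
def spot(c,u,v,h=4):
    g=c['frame'].min(2).astype(float); u0,v0=int(round(u)),int(round(v)); w=g[v0-h:v0+h+1,u0-h:u0+h+1]; 
    return u0,v0,w
for c,pts in((T,[(585,97),(700,84),(592,210),(710,198)]),(S,[(597,368),(707,364),(611,465),(726,460)])):
    P=[]
    for x,y in pts:
        u,v=(175+(x-515)/5-.4,160+y/5-.4) if c is T else (285+(x-515)/4-.4,175+(y-305)/4-.4)
        k=6;g=cv2.GaussianBlur(cv2.resize(c['frame'].min(2),None,fx=k,fy=k,interpolation=cv2.INTER_CUBIC),(0,0),5)
        U,V=int(u*k),int(v*k);h=9; w=g[V-h:V+h,U-h:U+h]; j=np.unravel_index(w.argmax(),w.shape)
        q=topix((U-h+j[1],V-h+j[0]),k); P.append(onz(c,*q,.122)[:2]); 
    P=np.array(P); ctr=P.mean(0); d=P-ctr; a=np.arctan2(d[:,1],d[:,0]); 
    print('flange',ctr,np.hypot(*d.T),np.degrees((a-np.pi/4+np.pi/4)%(np.pi/2)-np.pi/4)) 
print('nut',onz(T,265+257/6-.4,155+310/6-.4,.072), onz(S,292/1.5,284/1.5,.072))
```

```text
flange [0.59846323 0.19137238] [0.06006858 0.05583901 0.05594253 0.05710445] [6.29611073 4.74775172 7.78690842 6.40143937]
flange [0.59305096 0.18648721] [0.05998015 0.05906452 0.05674695 0.05723923] [7.20298852 5.87038578 8.63112508 4.88084384]
nut [ 0.54788075 -0.17461035  0.072     ] [ 0.54832267 -0.17643561  0.072     ]
```

Emit:
play_rows --increments '[[[33,-53,0,0.05,1],[33,-53,0,0.05,1],[33,-53,0,0.05,1],[33,-53,0,0.04,1],[33,-53,0,0,1],[33,-53,0,0,1],[33,-53,0,0,1],[33,-53,0,0,1]]]'

```text
clock: 1.1
eef_pos: [0.4317, 0.0955, 0.2289]
orientation: [-3.138, -0.0, 3.03]
ft_force: [0.8, 1.0, 0.5]
opening: -0.001
```

Emit:
play_rows --increments '[[[33,-53,0,0,1],[33,-53,0,0,1],[33,-53,0,0,1],[33,-53,0,0,1],[33,-53,0,0,1],[33,-53,0,0,1],[10,-10,-20,0,1],[0,0,-30,0,1]]]'

```text
clock: 2.1
eef_pos: [0.6389, -0.2388, 0.1762]
orientation: [-3.139, -0.0, 3.025]
ft_force: [-0.7, 0.1, 0.1]
opening: -0.002
```

Emit:
play_rows --increments '[[[-1,8,-40,0,1],[0,0,-35,0,1],[0,0,-18,0,1],[0,0,-8,0,1],[0,0,-3,0,1]]]'

```text
clock: 2.72
eef_pos: [0.6369, -0.2308, 0.0664]
orientation: [-3.14, -0.004, 3.024]
ft_force: [-1.0, 0.2, -0.2]
opening: -0.003
```

Emit:
play_rows --increments '[[[0,0,-2,0,1],[0,0,-2,0,1]]]'

```text
clock: 2.98
eef_pos: [0.6377, -0.2312, 0.0641]
orientation: [-3.139, -0.001, 3.024]
ft_force: [-0.1, 0.5, 0.5]
opening: 0.001
```

Emit:
play_rows --increments '[[[0,0,-1.5,0,1],[0,0,-1.5,0,1]]]'

```text
clock: 3.22
eef_pos: [0.6385, -0.2315, 0.0631]
orientation: [-3.138, 0.001, 3.024]
ft_force: [-2.6, 1.1, 12.1]
opening: -0.001
```

Emit:
play_rows --increments '[[[-8,-2,-1.2,0,1],[-10,-2,-1.2,0,1]]]'

```text
clock: 3.48
eef_pos: [0.622, -0.2358, 0.0631]
orientation: [-3.137, 0.007, 3.024]
ft_force: [2.1, -0.2, 5.8]
opening: 0.0
```

Emit:
play_rows --increments '[[[-8,-2,-1.5,0,1],[-8,-2,-1.5,0,1],[0,0,-1.2,0,1]]]'

```text
clock: 3.85
eef_pos: [0.6076, -0.2408, 0.0632]
orientation: [-3.135, 0.015, 3.024]
ft_force: [-1.1, 0.1, 4.4]
opening: 0.001
```

Run:
```python
from m import *
T=cap('top');S=cap('scene')
a=cv2.resize(T['frame'][150:235,265:350,::-1],None,fx=4.5,fy=4.5,interpolation=2);b=cv2.resize(S['frame'][150:250,130:250,::-1],None,fx=3,fy=3,interpolation=2)
o=np.zeros((400,760,3),np.uint8);o[:a.shape[0],:a.shape[1]]=a;o[:b.shape[0],390:390+b.shape[1]]=b;cv2.imwrite('pics/s1.png',o)
```

```text
(no output)
```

View pics/s1.png

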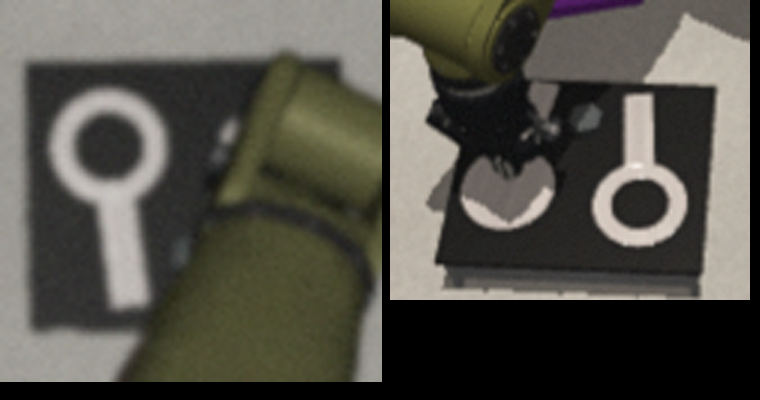

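The scene view shows the disc's rear rim at crop (507,230), so the blank follows the fingers. I'll keep sliding.

Emit:
play_rows --increments '[[[-8,-2,-1.5,0,1],[-8,-2,-1.5,0,1],[-8,-2,-1.5,0,1],[-8,-2,-1.5,0,1],[0,0,-1.2,0,1]]]'

```text
clock: 4.58
eef_pos: [0.5797, -0.2505, 0.0632]
orientation: [-3.13, 0.03, 3.025]
ft_force: [-1.6, 0.6, 5.9]
opening: -0.005
```

Run:
```python
from m import *
S=cap('scene')
b=cv2.resize(S['frame'][140:250,130:250,::-1],None,fx=5,fy=5,interpolation=2);cv2.imwrite('pics/s2.png',b)
print(onz(S,169,226.7,.063)); 
# disc rear rim candidate: bright pixels in columns, lowest row
g=gray(S,4).min(2)
for u in range(150,190,4):
    col=g[190*4:240*4,u*4]; j=np.where(col>110)[0]; 
    if len(j): print(u,190+j.max()/4,onz(S,u,190+j.max()/4,.063)[:2].round(4))
```

```text
[ 0.67190274 -0.23163155  0.063     ]
150 197.25 [ 0.5793 -0.3068]
154 211.5 [ 0.6263 -0.2845]
158 215.25 [ 0.6377 -0.2704]
162 216.75 [ 0.6418 -0.2579]
166 217.25 [ 0.6426 -0.246 ]
170 216.75 [ 0.6402 -0.2349]
174 215.25 [ 0.6346 -0.2243]
178 212.75 [ 0.6256 -0.2143]
182 207.25 [ 0.6067 -0.2059]
```

View pics/s2.png

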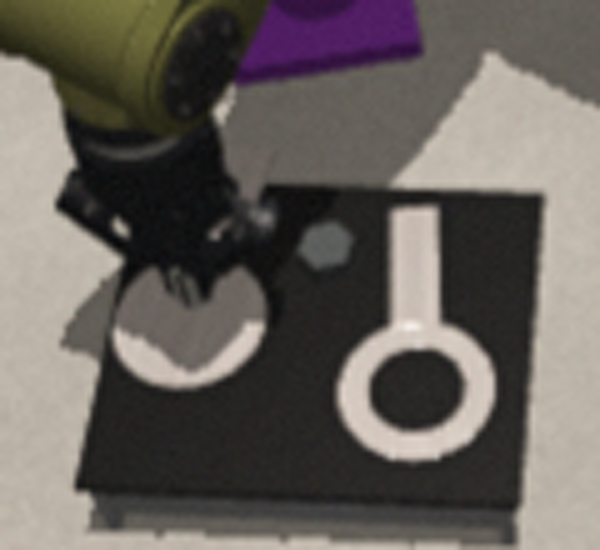

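Rim points put the disc's centre near (0.598, -0.248). It needs about 33 mm more in -x.

Emit:
play_rows --increments '[[[-8,0,-1.5,0,1],[-8,0,-1.5,0,1],[-8,0,-1.5,0,1],[-8,0,-1.5,0,1],[-5,0,-1.2,0,1],[0,0,10,0,1],[0,0,40,0,1],[0,0,50,0,1]]]'

```text
clock: 5.62
eef_pos: [0.5458, -0.2518, 0.164]
orientation: [-3.127, 0.041, 3.025]
ft_force: [1.2, 0.0, -0.0]
opening: -0.004
```

Emit:
play_rows --increments '[[[-20,40,30,0,0.4],[-20,50,20,0,0.4],[-20,55,0,0,0.4],[-20,55,0,0,0.4],[0,0,0,0,0.4]]]'

```text
clock: 6.25
eef_pos: [0.4645, -0.047, 0.2236]
orientation: [-3.125, 0.053, 3.024]
ft_force: [1.0, -0.5, -0.3]
opening: 0.6
```

Run:
```python
from m import *
T=cap('top');S=cap('scene');print(r.observe()['opening'])
a=cv2.resize(T['frame'][150:240,265:350,::-1],None,fx=4.5,fy=4.5,interpolation=2);b=cv2.resize(S['frame'][140:250,130:250,::-1],None,fx=3.3,fy=3.3,interpolation=2)
o=np.zeros((410,790,3),np.uint8);o[:a.shape[0],:a.shape[1]]=a;o[:b.shape[0],390:390+b.shape[1]]=b;cv2.imwrite('pics/s3.png',o)
for c in(T,S):
    f=c['frame'].astype(int)
    k=4;g=gray(c,k).min(2)
    # circle rim on the stand: dark surround
    b=(300,180,345,212) if c is T else (145,175,195,225)
    x0,y0,x1,y1=[v*k for v in b]; m=(g[y0:y1,x0:x1]>110).astype(np.uint8); n,l,s,ce=cv2.connectedComponentsWithStats(m); print(s[:5],ce[:5])
```

```text
0.6025406360179157
[[    0     0   172   128 13901]
 [    0     0     8    38   231]
 [   66     0   114   128  8908]] [[ 67.80454644  51.49312999]
 [  2.86147186  15.64935065]
 [125.6026044   83.47766053]]
[[    9     0   191   200 22415]
 [    0     0   159   200 17316]
 [  162     0    38     8   269]] [[121.58157484 121.69060897]
 [ 69.6498614   72.27310002]
 [181.01115242   3.06319703]]
```

View pics/s3.png

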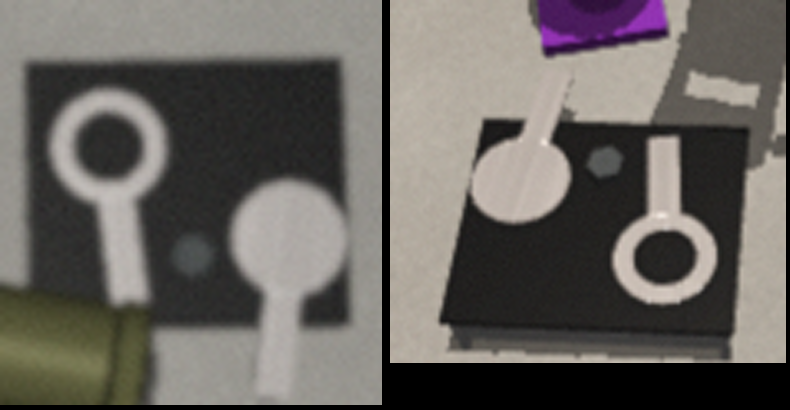

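Run:
```python
from m import *
T=cap('top');S=cap('scene')
t=lambda x,y:onz(T,265+x/4.5-.4,150+y/4.5-.4,.063)[:2].round(4)
s=lambda x,y:onz(S,130+(x-390)/3.3-.35,140+y/3.3-.35,.063)[:2].round(4)
print('top disc',t(289,239),'handle@edge',t(281,315),'end',t(274,397)); print('scene disc',s(521,180),'h@disc',s(540,133),'end',s(560,78))
# fit: disc rim points against dark stand via upper arc
for c,b,sg in((T,(314,186,345,202),0),(S,(150,183,186,209),1)):
    k=4;g=gray(c,k).min(2);x0,y0,x1,y1=[v*k for v in b]
    m=(g[y0:y1,x0:x1]>110).astype(np.uint8); cc=max(cnt(m),key=cv2.contourArea)[:,0]; h,w_=m.shape
    ok=(cc[:,0]>1)&(cc[:,0]<w_-2)&(cc[:,1]>1)&(cc[:,1]<h-2); cc=cc[ok]+[x0,y0]
    w=np.array([onz(c,*topix(p,k),.063)[:2] for p in cc]); mk=np.ones(len(w),bool)
    for _ in range(15):
        A=np.c_[2*w[mk],np.ones(mk.sum())];q=np.linalg.lstsq(A,(w[mk]**2).sum(1),rcond=None)[0];ct=q[:2];R=np.sqrt(q[2]+ct@ct);mk=abs(np.hypot(*(w-ct).T)-R)<.004
    print(ct,R,mk.mean())
```

```text
top disc [ 0.5622 -0.2505] handle@edge [ 0.5032 -0.2441] end [ 0.44   -0.2386]
scene disc [ 0.5648 -0.2514] h@disc [ 0.5128 -0.2436] end [ 0.4487 -0.2362]
[ 0.56133939 -0.25108649] 0.04592434582108045 0.7251461988304093
[ 0.56339402 -0.2529542 ] 0.04491900248175428 0.7943037974683544
```

Emit:
play_rows --increments '[[[2,-50,0,0,0.4],[2,-55,0,0,0.4],[2,-50,0,0,0.4],[2,-35,0,0,0.4],[0,-4,-20,0,0.4],[0,0,0,0,0.4]]]'

```text
clock: 7.2
eef_pos: [0.4725, -0.2579, 0.2006]
orientation: [-3.125, 0.049, 3.011]
ft_force: [0.6, -0.3, -0.9]
opening: 0.601
```

Emit:
play_rows --increments '[[[0,16,-30,0.01,0.4],[0,0,-40,0,0.4],[0,0,-40,0,0.4],[0,0,0,0,0.4]]]'

```text
clock: 7.7
eef_pos: [0.4736, -0.2433, 0.0912]
orientation: [-3.124, 0.052, 3.02]
ft_force: [-1.1, -0.3, 0.5]
opening: 0.602
```

Emit:
play_rows --increments '[[[0,1.5,-20,0,0.4],[0,0,-20,0,0.4],[0,0,-6,0,0.4],[0,0,0,0,0.4]]]'

```text
clock: 8.2
eef_pos: [0.4775, -0.2444, 0.0524]
orientation: [-3.12, 0.061, 3.02]
ft_force: [-0.0, 0.7, 0.9]
opening: 0.601
```

Emit:
play_rows --increments '[[[-4,3,-9,0,0.4],[0,0,0,0,0.4]]]'

```text
clock: 8.45
eef_pos: [0.4739, -0.2416, 0.0447]
orientation: [-3.119, 0.063, 3.02]
ft_force: [0.5, -0.4, -0.9]
opening: 0.599
```

Run:
```python
from m import *
S=cap('scene')
cv2.imwrite('pics/s4.png',cv2.resize(S['frame'][110:230,120:260,::-1],None,fx=5,fy=5,interpolation=2)[:600])
```

```text
(no output)
```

View pics/s4.png

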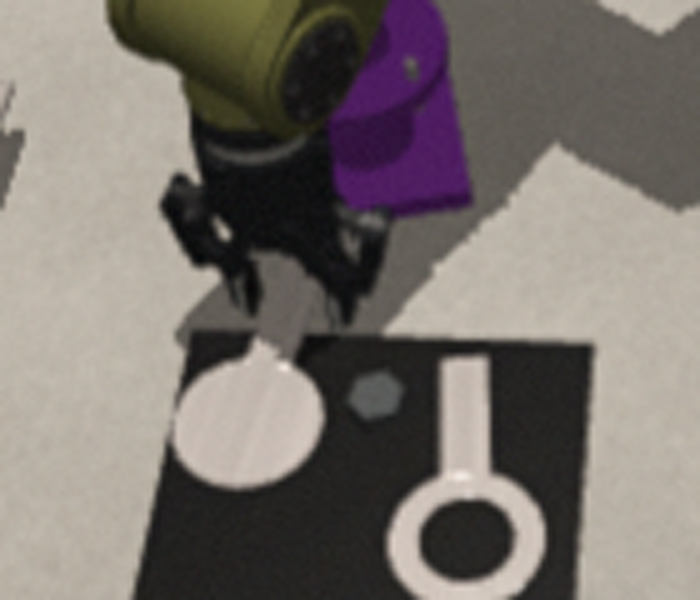

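The fingers straddle the handle at about (245,300) and (345,305), in front of the stand. I'll close them.

Emit:
play_rows --increments '[[[0,0,0,0,1],[0,0,0,0,1],[0,0,0,0,1],[0,0,0,0,1],[0,0,0,0,1]]]'

```text
clock: 9.12
eef_pos: [0.4746, -0.2421, 0.0458]
orientation: [-3.118, 0.065, 3.02]
ft_force: [-0.2, -0.3, 1.2]
opening: 0.305
```

Emit:
play_rows --increments '[[[0,0,5,0,1],[0,0,10,0,1],[0,0,20,0,1],[0,0,30,0,1],[0,0,30,0,1],[0,0,30,0,1],[0,0,0,0,1]]]'

```text
clock: 10.0
eef_pos: [0.4735, -0.2414, 0.177]
orientation: [-3.119, 0.064, 3.02]
ft_force: [0.4, -0.7, -2.4]
opening: 0.296
```

Emit:
play_rows --increments '[[[4,30,15,0.03,1],[4,50,5,0.03,1],[4,55,0,0.03,1],[4,55,0,0.03,1],[4,55,0,0.03,1],[4,55,0,0.03,1],[4,50,0,0.03,1],[4,40,0,0.03,1]]]'

```text
clock: 11.0
eef_pos: [0.5006, 0.1588, 0.1884]
orientation: [-3.12, 0.052, -3.021]
ft_force: [1.4, -0.9, -2.1]
opening: 0.303
```

Emit:
play_rows --increments '[[[3,10,-10,0,1],[3,8,-10,0,1],[0,0,0,0,1],[0,0,0,0,1]]]'

```text
clock: 11.5
eef_pos: [0.5056, 0.1774, 0.1641]
orientation: [-3.119, 0.047, -3.02]
ft_force: [-0.4, -0.5, -1.8]
opening: 0.302
```

Run:
```python
from m import *
T=cap('top');S=cap('scene');print(r.observe()['eef_pos'],r.observe()['orientation'])
np.savez('pics/T1.npz',**T);np.savez('pics/S1.npz',**S)
a=cv2.resize(T['frame'][150:230,170:240,::-1],None,fx=5,fy=5,interpolation=2);b=cv2.resize(S['frame'][160:250,275:360,::-1],None,fx=5,fy=5,interpolation=2)
o=np.zeros((450,790,3),np.uint8);o[:a.shape[0],:a.shape[1]]=a;o[:b.shape[0],360:360+b.shape[1]]=b;cv2.imwrite('pics/s5.png',o)
```

```text
[0.50563041 0.17746263 0.16433927] [-3.11918224  0.0475225  -3.02004771]
```

View pics/s5.png

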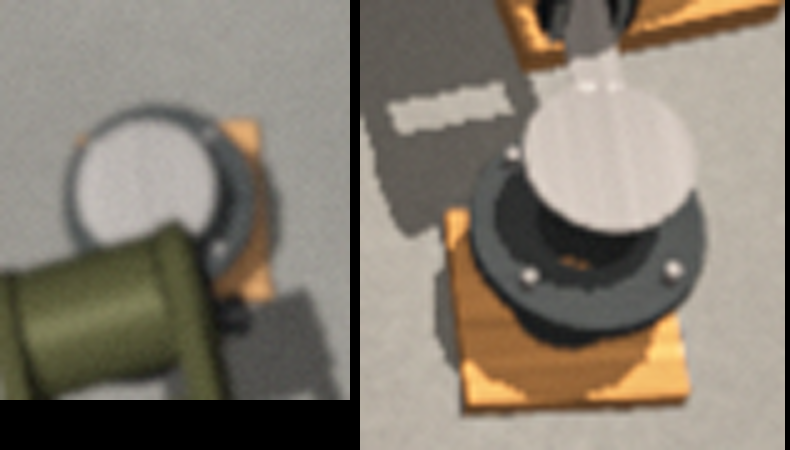

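Run:
```python
from m import *
L=lambda n:{k:(float(v) if k=='k1' else v) for k,v in dict(np.load('pics/'+n+'.npz')).items()}
from scipy.optimize import least_squares
def circfit(w,R0,tol,ct):
    for it in range(40):
        d=np.hypot(*(w-ct).T); t=max(tol,.012-.001*it); mk=abs(d-R0)<t
        ct=least_squares(lambda p:np.hypot(*(w[mk]-p).T)-R0,ct).x
    d=np.hypot(*(w[mk]-ct).T); return ct,d.mean(),mk.sum(),np.degrees(np.ptp(np.arctan2(*(w[mk]-ct).T)))
def edges(c,b,lo,hi,chan):
    k=4;f=gray(c,k);g=chan(f);x0,y0,x1,y1=[v*k for v in b];m=((g>lo)&(g<hi))[y0:y1,x0:x1]
    cs=cnt(m); return max(cs,key=cv2.contourArea)[:,0]+[x0,y0]
k=4
for n,b in(('top0',(172,158,232,218)),('scene0',(285,175,352,245))):
    c=L(n); f=gray(c,k); print(n,[c['frame'][int(q[1]),int(q[0])].tolist() for q in ([(192,180),(205,175)] if n=='top0' else [(305,205),(330,190),(338,212)])])
    for thr in (80,95,110):
        cc=edges(c,b,-1,thr,lambda f:f.max(2)); w=np.array([onz(c,*topix(p,k),.11)[:2] for p in cc])
        print(thr,circfit(w,.066,.003,np.array([.596,.189])))
# refined studs: local background-subtracted centroid
def studs(c,G,z=.123):
    for _ in range(3):
        P=[]
        for g in G:
            u,v=proj(c,[*g,z]); h=12;k=6
            F=cv2.resize(c['frame'].min(2),None,fx=k,fy=k,interpolation=cv2.INTER_CUBIC).astype(float)
            U,V=int(round((u+.5)*k-.5)),int(round((v+.5)*k-.5)); w=F[V-h:V+h+1,U-h:U+h+1]; w=np.clip(w-np.percentile(w,65),0,None)
            yy,xx=np.mgrid[-h:h+1,-h:h+1]; q=topix((U+(w*xx).sum()/w.sum(),V+(w*yy).sum()/w.sum()),k); P.append(onz(c,*q,z)[:2])
        G=np.array(P)
    return G
a=np.radians(6.4)+np.pi/4+np.arange(4)*np.pi/2
for n,c0 in(('top0',(.5985,.190)),('scene0',(.594,.187))):
    G=studs(L(n),np.array(c0)+.055*np.c_[np.cos(a),np.sin(a)]); ct=G.mean(0);d=G-ct
    print(n,'studs',ct,np.hypot(*d.T).round(4),np.degrees(np.arctan2(d[:,1],d[:,0])%(np.pi/2))-45)
# held disc
R=[]
for n,b,top in(('T1',(182,168,222,200),1),('S1',(300,172,420,210),0)):
    c=L(n);cc=edges(c,(183,170,216,194) if top else (302,176,338,208),125,256,lambda f:f.min(2));x0,y0,x1,y1=(183,170,216,194) if top else (302,176,338,208)
    q=topix(cc,k); ok=(q[:,0]>x0+.6)&(q[:,0]<x1-1)&(q[:,1]>y0+.6)&(q[:,1]<y1-1);q=q[ok]
    for z in(.178,.183,.188):
        w=np.array([onz(c,*p,z)[:2] for p in q]); print(n,z,circfit(w,.045,.002,np.array([.596,.187])))
```

```text
top0 [[73, 76, 76], [75, 78, 77]]
80 (array([0.5911671 , 0.17903685]), np.float64(0.06595115024939074), np.int64(121), np.float64(97.61271478454763))
95 (array([0.59422281, 0.18535086]), np.float64(0.065120526831498), np.int64(287), np.float64(330.0700934802183))
110 (array([0.59451198, 0.18714272]), np.float64(0.06590999210672902), np.int64(235), np.float64(305.43924866188877))
scene0 [[85, 86, 84], [79, 80, 77], [128, 124, 117]]<stdin>:8: RuntimeWarning: Mean of empty slice.
  ret = ret.dtype.type(ret / rcount)
Traceback (most recent call last):
ValueError: zero-size array to reduction operation maximum which has no identity
```

```bash
cat > f.py <<'E'
from m import *
from scipy.optimize import least_squares
L=lambda n:{k:(float(v) if k=='k1' else v) for k,v in dict(np.load('pics/'+n+'.npz')).items()}
k=4
def circfit(w,R0,tol,ct):
    for it in range(40):
        d=np.hypot(*(w-ct).T); t=max(tol,.012-.001*it); mk=abs(d-R0)<t
        if mk.sum()<20: return None
        ct=least_squares(lambda p:np.hypot(*(w[mk]-p).T)-R0,ct).x
    d=np.hypot(*(w[mk]-ct).T); return ct.round(4),round(d.mean(),4),mk.sum(),len(w)
def edges(c,b,lo,hi,chan):
    f=gray(c,k);g=chan(f);x0,y0,x1,y1=[v*k for v in b];m=((g>lo)&(g<hi))[y0:y1,x0:x1]
    return max(cnt(m),key=cv2.contourArea)[:,0]+[x0,y0]
def studs(c,G,z=.123):
    for _ in range(3):
        P=[]
        for g in G:
            u,v=proj(c,[*g,z]); h=12;k=6
            F=cv2.resize(c['frame'].min(2),None,fx=k,fy=k,interpolation=cv2.INTER_CUBIC).astype(float)
            U,V=int(round((u+.5)*k-.5)),int(round((v+.5)*k-.5)); w=F[V-h:V+h+1,U-h:U+h+1]; w=np.clip(w-np.percentile(w,75),0,None)
            yy,xx=np.mgrid[-h:h+1,-h:h+1]; q=topix((U+(w*xx).sum()/w.sum(),V+(w*yy).sum()/w.sum()),k); P.append(onz(c,*q,z)[:2])
        G=np.array(P)
    return G
E
python3 - <<'E'
from f import *
# warmth (R-B) kills wood; dark face: use max<thr and R-B<25, both
for n,b in(('top0',(172,158,232,218)),('scene0',(285,175,352,245))):
    c=L(n)
    for thr in (95,105,115):
        cc=edges(c,b,-1,thr,lambda f:np.where(f[...,0]-f[...,2]>18,255,f.max(2))); w=np.array([onz(c,*topix(p,k),.11)[:2] for p in cc]); print(n,thr,circfit(w,.066,.003,np.array([.596,.189])))
a=np.radians(6.4)+np.pi/4+np.arange(4)*np.pi/2
for n,c0 in(('top0',(.597,.189)),('scene0',(.594,.187))):
    G=studs(L(n),np.array(c0)+.055*np.c_[np.cos(a),np.sin(a)]); ct=G.mean(0);d=G-ct
    print(n,'studs',ct,np.hypot(*d.T).round(4),np.degrees(np.arctan2(d[:,1],d[:,0])%(np.pi/2))-45)
for n,b,thr in(('T1',(183,170,216,194),125),('S1',(302,176,338,208),125)):
    c=L(n);cc=edges(c,b,thr,256,lambda f:f.min(2));q=topix(cc,k);ok=(q[:,0]>b[0]+.6)&(q[:,0]<b[2]-1)&(q[:,1]>b[1]+.6)&(q[:,1]<b[3]-1);q=q[ok]
    for z in(.178,.183,.188):
        w=np.array([onz(c,*p,z)[:2] for p in q]); print(n,z,circfit(w,.045,.002,np.array([.596,.187])))
E
```

```text
top0 95 (array([0.5921, 0.1905]), np.float64(0.0655), np.int64(227), 476)
top0 105 (array([0.5951, 0.1885]), np.float64(0.0643), np.int64(335), 487)
top0 115 (array([0.5961, 0.189 ]), np.float64(0.0649), np.int64(358), 452)
scene0 95 (array([0.6014, 0.1856]), np.float64(0.0651), np.int64(412), 529)
scene0 105 (array([0.6008, 0.1862]), np.float64(0.0654), np.int64(435), 533)
scene0 115 (array([0.6004, 0.1864]), np.float64(0.0657), np.int64(441), 539)
top0 studs [0.59680529 0.18960038] [0.0562 0.0557 0.0554 0.0552] [6.41590673 6.51430442 6.95104822 5.78373191]
scene0 studs [0.59546449 0.18736158] [0.0552 0.0566 0.0563 0.056 ] [5.59674303 6.10945168 6.16742035 7.17684946]
T1 0.178 (array([0.5945, 0.1906]), np.float64(0.0449), np.int64(208), 208)
T1 0.183 (array([0.5936, 0.19  ]), np.float64(0.0448), np.int64(208), 208)
T1 0.188 (array([0.5927, 0.1894]), np.float64(0.0447), np.int64(208), 208)
S1 0.178 (array([0.5964, 0.1877]), np.float64(0.0451), np.int64(178), 216)
S1 0.183 (array([0.5994, 0.187 ]), np.float64(0.0451), np.int64(178), 216)
S1 0.188 (array([0.6024, 0.1863]), np.float64(0.045), np.int64(179), 216)
```

Emit:
play_rows --increments '[[[1,-1,-15,0,1],[0,0,-15,0,1],[0,0,-12,0,1],[0,0,0,0,1]]]'

```text
clock: 12.1
eef_pos: [0.5064, 0.1755, 0.119]
orientation: [-3.119, 0.047, -3.021]
ft_force: [-0.9, 0.3, -1.8]
opening: 0.303
```

Run:
```python
from f import *
T=cap('top');S=cap('scene');o=r.observe();print(o['eef_pos'],o['orientation'])
zz=o['eef_pos'][2]+.0175-.0045
for n,c,b in(('T',T,(183,170,216,194)),('S',S,(302,182,338,216))):
    cc=edges(c,b,125,256,lambda f:f.min(2));q=topix(cc,k);ok=(q[:,0]>b[0]+.6)&(q[:,0]<b[2]-1)&(q[:,1]>b[1]+.6)&(q[:,1]<b[3]-1);q=q[ok]
    for z in(zz-.003,zz,zz+.003):
        w=np.array([onz(c,*p,z)[:2] for p in q]); print(n,z,circfit(w,.045,.002,np.array([.596,.187])))
b=cv2.resize(S['frame'][160:250,275:360,::-1],None,fx=5,fy=5,interpolation=2);a=cv2.resize(T['frame'][150:230,170:240,::-1],None,fx=5,fy=5,interpolation=2)
o=np.zeros((450,790,3),np.uint8);o[:a.shape[0],:a.shape[1]]=a;o[:b.shape[0],360:360+b.shape[1]]=b;cv2.imwrite('pics/s6.png',o)
```

```text
[0.50693902 0.17564583 0.1202242 ] [-3.11934174  0.04878946 -3.02121014]
T 0.13022419566885463 (array([0.5957, 0.1885]), np.float64(0.0451), np.int64(187), 187)
T 0.13322419566885463 (array([0.5952, 0.1881]), np.float64(0.0451), np.int64(187), 187)
T 0.13622419566885463 (array([0.5947, 0.1878]), np.float64(0.045), np.int64(187), 187)
S 0.13022419566885463 (array([0.5953, 0.1866]), np.float64(0.0455), np.int64(236), 295)
S 0.13322419566885463 (array([0.597 , 0.1862]), np.float64(0.0454), np.int64(236), 295)
S 0.13622419566885463 (array([0.5987, 0.1857]), np.float64(0.0453), np.int64(240), 295)
```

View pics/s6.png

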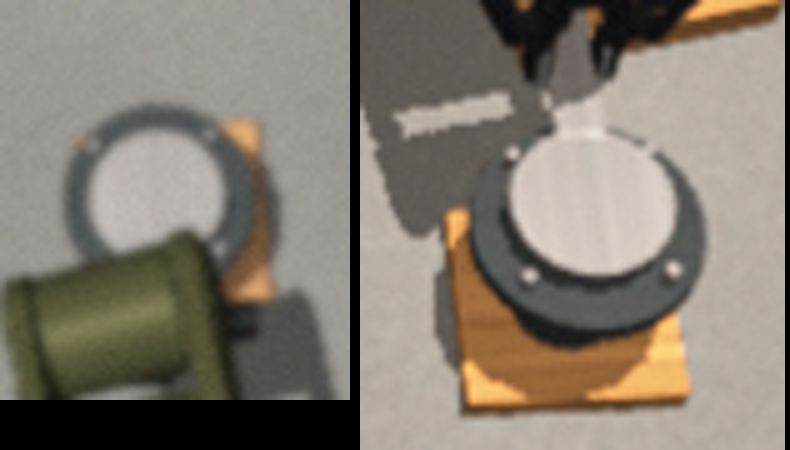

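The disc sits centred between the studs in both views, about 1 mm off. I'll lower it gently.

Emit:
play_rows --increments '[[[0.5,1.2,-6,0,1],[0.5,0,-5,0,1],[0,0,-3,0,1],[0,0,0,0,1]]]'

```text
clock: 12.7
eef_pos: [0.5084, 0.1772, 0.1061]
orientation: [-3.12, 0.05, -3.021]
ft_force: [-0.4, 0.4, -1.3]
opening: 0.298
```

Emit:
play_rows --increments '[[[-0.5,0,-2,0,1],[0,0,-2,0,1],[0,0,0,0,1]]]'

```text
clock: 13.08
eef_pos: [0.5079, 0.1772, 0.102]
orientation: [-3.12, 0.051, -3.021]
ft_force: [-0.2, -0.1, -2.7]
opening: 0.3
```

Emit:
play_rows --increments '[[[-0.3,0,-2,0,1],[0,0,-1.5,0,1],[0,0,0,0,1]]]'

```text
clock: 13.45
eef_pos: [0.5078, 0.1772, 0.0985]
orientation: [-3.12, 0.051, -3.021]
ft_force: [0.3, -1.2, -0.6]
opening: 0.298
```

Emit:
play_rows --increments '[[[0,0,-1.5,0,1],[0,0,-1.2,0,1],[0,0,0,0,1]]]'

```text
clock: 13.82
eef_pos: [0.508, 0.1773, 0.0959]
orientation: [-3.12, 0.052, -3.021]
ft_force: [-0.2, 0.5, -0.3]
opening: 0.301
```

Emit:
play_rows --increments '[[[0,0,-1,0,1],[0,0,-1,0,1],[0,0,0,0,1]]]'

```text
clock: 14.2
eef_pos: [0.5089, 0.1776, 0.0958]
orientation: [-3.12, 0.055, -3.021]
ft_force: [-2.2, -0.6, 1.9]
opening: 0.301
```

Run:
```python
from f import *
T=cap('top');S=cap('scene');print(r.observe()['ft_force'])
for n,c,b in(('T',T,(183,170,216,194)),('S',S,(302,182,338,224))):
    cc=edges(c,b,125,256,lambda f:f.min(2));q=topix(cc,k);ok=(q[:,0]>b[0]+.6)&(q[:,0]<b[2]-1)&(q[:,1]>b[1]+.6)&(q[:,1]<b[3]-1);q=q[ok]
    w=np.array([onz(c,*p,.113)[:2] for p in q]); print(n,circfit(w,.045,.002,np.array([.596,.187])))
```

```text
[-0.74574418  0.19189636  5.5487265 ]
T (array([0.5991, 0.19  ]), np.float64(0.0454), np.int64(188), 188)
S (array([0.5982, 0.1884]), np.float64(0.0452), np.int64(290), 459)
```

Emit:
play_rows --increments '[[[0,0,0,0,0.55],[0,0,0,0,0.5],[0,0,0,0,0.45],[0,0,0,0,0.4],[0,0,0,0,0.4]]]'

```text
clock: 14.92
eef_pos: [0.5087, 0.1775, 0.0951]
orientation: [-3.12, 0.054, -3.021]
ft_force: [-0.3, 0.1, 0.3]
opening: 0.601
```

Emit:
play_rows --increments '[[[0,0,10,0,0.4],[0,0,25,0,0.4],[0,0,40,0,0.4],[0,0,50,0,0.4],[-30,-50,10,0,0.4],[-30,-50,0,0,0.4],[-10,-60,0,0,0.4],[0,0,0,0,0.4]]]'

```text
clock: 15.92
eef_pos: [0.4359, 0.0133, 0.2398]
orientation: [-3.119, 0.06, -3.02]
ft_force: [0.9, 0.8, 0.3]
opening: 0.601
```

Run:
```python
from f import *
T=cap('top');S=cap('scene')
for n,c,b in(('T',T,(183,170,216,194)),('S',S,(302,182,338,224))):
    cc=edges(c,b,125,256,lambda f:f.min(2));q=topix(cc,k);ok=(q[:,0]>b[0]+.6)&(q[:,0]<b[2]-1)&(q[:,1]>b[1]+.6)&(q[:,1]<b[3]-1);q=q[ok]
    w=np.array([onz(c,*p,.113)[:2] for p in q]); print(n,circfit(w,.045,.002,np.array([.596,.187])))
b=cv2.resize(S['frame'][140:260,130:360,::-1],None,fx=3.4,fy=3.4,interpolation=2)[:,:790];a=cv2.resize(T['frame'][155:220,175:240,::-1],None,fx=3,fy=3,interpolation=2)
o=np.zeros((600,790,3),np.uint8);o[:b.shape[0],:b.shape[1]]=b;o[b.shape[0]:b.shape[0]+190,:a.shape[1]]=a[:190][:600-b.shape[0]];a2=cv2.resize(T['frame'][150:235,255:360,::-1],None,fx=2.2,fy=2.2)[:190];o[b.shape[0]:b.shape[0]+len(a2),300:300+a2.shape[1]]=a2;cv2.imwrite('pics/s7.png',o)
```

```text
T (array([0.5986, 0.19  ]), np.float64(0.0453), np.int64(188), 188)
S (array([0.5981, 0.1884]), np.float64(0.045), np.int64(295), 492)
```

View pics/s7.png

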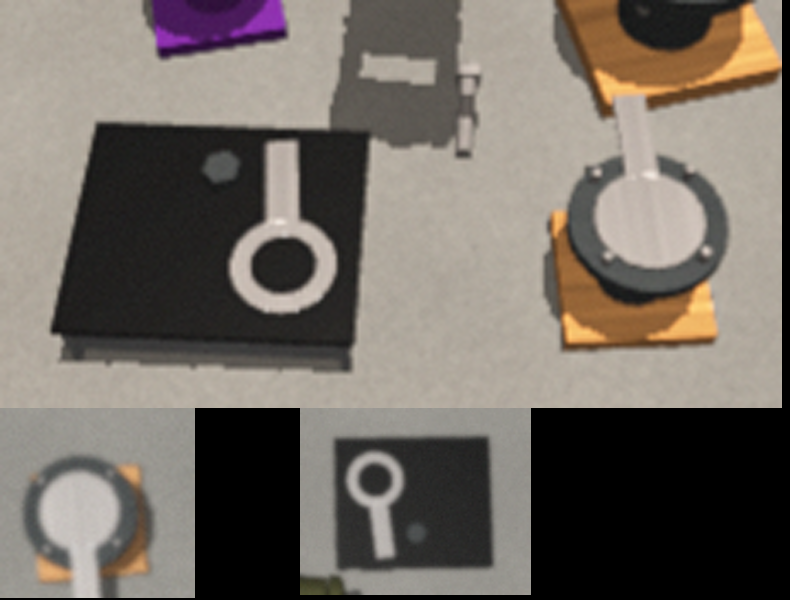

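The blank lies flat on the small dark flange, disc at (650,220), inside the four studs. Its handle goes out between two of them. The spacer and nut look unmoved, so I'm handing in.

```bash
python3 -c "
from workcell import r
o=r.observe();print(o['clock'],abs(o['qd']).max());print(r.hand_in())"
```

```text
16.025 0.04011139261630157
the job is handed in; nothing more can be done
None
```

The solid blank is now on the small dark flange, inside its four studs, and I handed the job in at 16.0 s. I pressed it with closed fingertips and slid it about 90 mm over the stand's front edge, leaving roughly 60 of the 80 mm handle sticking out. I then gripped the handle, lifted, carried and lowered it, and let go only once it was resting on the face.

- **Position:** both cameras put the disc's centre about 2 mm off the middle of the studs, within the 6 mm clearance. Their centre estimates agree to about 2 mm at face height, so it looks flat.
- **Surroundings:** the spacer and nut look unmoved in the last picture. I did not look again at the wrench, notepad, reducer or jar, but the arm did not go near them. The gripper was clear of everything.
- **Disagreements:** the first flange-centre estimates from the two cameras differed by about 5 mm, and fits of its outline still did. The refined stud fit brought this down to about 2 mm, so I used that. The tool's tilt also drifted by about 3 degrees during the job. The disc hung slightly low until contact levelled it.

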